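# Make up two jewellery job trays

## Task

Make up two job trays from the stock on the bench. In the three-compartment tray put the large doming block in the compartment next to the tab, the low jar in the middle and the disc cutter at the end away from the tab; in the two-compartment tray put the small doming block next to the tab and the tall jar in the other compartment. Set each thing down gently, upright and flat on the compartment's floor, drop nothing and tip nothing over, and leave the clay dish where it stands.

Things in the scene. Friction and masses are not known exactly. Their poses are not given: they have to be found in the camera images.
- big_block: Large doming block: bare steel cube, 44 mm on a side, dark round dimples of unequal size on top, about 0.6 kg, standing flat. Origin: centre of its underside; x and y across its side faces, z up.
- small_block: Small doming block: bare steel cube, 34 mm on a side, four equal small dark dimples on top, about 0.3 kg, standing flat. Origin: centre of its underside; x and y across its side faces, z up.
- tall_jar: Tall slim round glass jar of coral-coloured beads with a metal lid, closed: 34 mm in diameter over its whole height, 70 mm high with the lid (the lid is the top 14 mm), about 0.1 kg, upright. Origin: centre of its underside; z up.
- low_jar: Low wide round glass jar of coral-coloured beads with a metal lid, closed: 44 mm in diameter over its whole height, 42 mm high with the lid (the lid is the top 14 mm), about 0.11 kg, upright. Origin: centre of its underside; z up.
- cutter: Disc cutter: round steel drum, 44 mm in diameter, 32 mm high, a thin dark slot around it at half height and a ring of seven graded small black holes on its flat top, about 0.37 kg, standing flat. Origin: centre of its underside; z up.
- long_tray: Long wooden job tray with three compartments in a row, 208 x 72 mm. Fixed, low, any direction. Compartments 64 x 64 mm inside, floor 3 mm and walls (4 mm thick) 10 mm above the bench. A flat tab 18 mm long, 30 wide, 6 high sticks out of the -x end. Origin: centre of the underside without the tab; x along the tray, z up. Compartment centres: x = -68 (by the tab), 0, +68 mm; y = 0.
- short_tray: Short wooden job tray with two compartments in a row, 140 x 72 mm. Fixed, low, any direction. Compartments 64 x 64 mm inside, floor 3 mm and walls (4 mm thick) 10 mm above the bench. A flat tab 18 mm long, 30 wide, 6 high sticks out of the -x end. Origin: centre of the underside without the tab; x along the tray, z up. Compartment centres: x = -34 (by the tab), +34 mm; y = 0.
- dish: Bystander: loose empty terracotta dish, 60 mm across the rim, 26 mm high, standing among the stock. Origin: centre of its underside.
Things that resemble listed ones, but are neither listed nor needed, are in the scene too. What is shaped like the small_block but purple is not meant. Leave any yellow look-alike of the big_block alone.

How it is judged:
At the end, for the whole second after the job is handed in: Each of the five things stands in its named compartment, within 17 mm of its centre along each tray axis, underside less than 6 mm above the bench (on the tray floor), tilted less than 0.1 rad, released and at rest (x of big_block in the frame of long_tray between -0.085 and -0.051 m and y of big_block in the frame of long_tray between -0.017 and 0.017 m and z of each of big_block, low_jar, cutter in the frame of long_tray below 0.006 m and angle between each of big_block, low_jar, cutter, small_block, tall_jar's own z axis and vertical below 0.1 rad and linear speed of each of big_block, low_jar, cutter, small_block, tall_jar below 0.02 m/s and angular speed of each of big_block, low_jar, cutter, small_block, tall_jar below 0.2 rad/s and x of low_jar in the frame of long_tray between -0.017 and 0.017 m and y of low_jar in the frame of long_tray between -0.017 and 0.017 m and x of cutter in the frame of long_tray between 0.051 and 0.085 m and y of cutter in the frame of long_tray between -0.017 and 0.017 m and x of small_block in the frame of short_tray between -0.051 and -0.017 m and y of small_block in the frame of short_tray between -0.017 and 0.017 m and z of each of small_block, tall_jar in the frame of short_tray below 0.006 m and x of tall_jar in the frame of short_tray between 0.017 and 0.051 m and y of tall_jar in the frame of short_tray between -0.017 and 0.017 m); the robot touches nothing.
It fails at once if one of the five things is dropped: held by nothing, more than 25 mm above the bench ((height (world z) of big_block above 0.025 m and contact force between big_block and anything else below 0.02 N) or (height (world z) of low_jar above 0.025 m and contact force between low_jar and anything else below 0.02 N) or (height (world z) of cutter above 0.025 m and contact force between cutter and anything else below 0.02 N) or (height (world z) of small_block above 0.025 m and contact force between small_block and anything else below 0.02 N) or (height (world z) of tall_jar above 0.025 m and contact force between tall_jar and anything else below 0.02 N)).
It fails at once if one of the five things is tipped over (angle between any of big_block, low_jar, cutter, small_block, tall_jar's own z axis and vertical above 0.7 rad).
It fails at once if the dish is shifted by more than 25 mm (distance of dish from where it was at the start of the episode above 0.025 m).
It also fails if it takes over 128 s, if anything falls off the work surface, if the arm or the gripper's body presses on something with over 40 N, if the wrist force passes 120 N, or if a joint passes its speed limit or range.

## Robot

A 6-joint arm with a two-finger parallel gripper is mounted at the origin on the work surface. World frame = base frame: x ahead of the robot, y to its left, z up, the work surface at z = 0. Lengths are in m, angles in rad, forces in N, time in s.
With the tool pointing down it reaches from about 0.35 to 0.775 m from the base axis. Payload 7.3 kg.
Tool frame: the origin (TCP) lies at the very end of the fingers, on their centre line; the grasp point (between the pads) lies 19 mm behind it; z points along the fingers, y is the line along which they close (so a half turn about z gives the same grasp; the last joint's range is limited). The gripper opens to 92 mm and grips with 3 to 60 N. Pads are 19 mm wide; open, the fingers measure 130 mm over their backs; the gripper's body (75 mm by 190 mm) begins 47 mm behind the grasp point.
Start: joints at [-0.146, 0.342, 1.524, -0, 1.275, -0.146], TCP at [0.525, 0, 0.227] pointing down, gripper open.
Joint ranges: [-2.53, 2.53], [-0.77, 2.02], [0.04, 2.7], [-1, 4.14], [0.28, 2.66], [-3.11, 3.11]. Speed limits (rad/s): [2.57, 2.57, 3.14, 3.14, 3.14, 3.14].

## Interface

Orientations are given as [roll, pitch, yaw] about the fixed x, y, z axes, in that order (R = Rz(yaw) Ry(pitch) Rx(roll)).
In Python, from cell import * gives the robot as it stands.
- The arm moves only by the tool step_arm, never from a script. Its argument "commands" is a list of rows, each a list of 7 numbers: the opening, from 0 (shut) to 1 (fully open), then the shift along the world's x, y, z in cm, then the turn, a rotation vector about the world's x, y, z in rad. A call has 1 to 5 rows; each row is the pose to reach, as a shift and turn from the pose commanded when the call began; what a row does not reach only later rows make up. A row lasts 1/12 s, in which the tool goes at most 41.7 mm and 7.16 degrees, less where a joint would pass 70% of its speed; a pose out of reach is approached as far as the arm can. A call with a gripper value outside its range is refused whole. The fingers move at their own pace and stop on an object; "grip_force" is the grip in N (left out, the last holds). Time passes only in rows, so rows that repeat a pose let the fingers close. It gives the time, the measured TCP pose, the force, the opening and the grip force at its end, in the units of the state.
- observe(): the state, without advancing time (a new reading comes with each control period).
- read_camera(name): name is "scene" or "side" or "wrist"; returns the picture (480x640x3 uint8, red, green, blue); there is no depth.
- camera_model(name): a dict with "vfov" (degrees; the focal length in pixels is half the picture's height over the tangent of half this angle, whatever the lens; pixels are square), "cx", "cy" (the principal point, pixels), "world_to_cam" (4x4, takes a point from world to camera coordinates). Camera axes: x right, y up, looking along -z (the intrinsics and any distortion apply to the point x, -y, -z); pixel columns grow to the right and rows downward; lengths in m; the calibration is good to about 2 mm. A picture is of the moment at which its call begins: read the wrist's pose just before it. camera_model takes no time and is no camera call; for the wrist camera it gives the pose at the moment of the call.
- hand_in(): hands the job in; it is judged then, once.
The state is a dict: "time": time; "qpos": joint angles; "qvel": joint speeds; "joint_efforts": joint torques, N m; "tool_pos": TCP position; "tool_rot": TCP orientation; "contact_force": force on the tool from outside, world axes, zero at the start; "torque": the same for the moment, N m; "opening": finger opening in m; "grip_force": force on a finger pad.
Only numpy, scipy, OpenCV 4.12 (cv2) and the standard library are available. Lean on these libraries where they do the work, as an engineer would, in place of code of your own. Each camera call takes 0.05 s, during which the arm holds its last target. There are 200 camera calls.

## Working session

There is one attempt and no reset: what is moved stays moved. The work goes in short steps, Python scripts to look and compute and a tool call to move; the robot and the scene stay as the last step left them, time stands still between calls to the robot, and variables do not carry over. Pictures are saved under pics/ and viewed, at most 14 in all, crops included, and the job is handed in when it is done.

Besides the shell and the picture viewer there is one more tool, called after "Call:" in YAML: its name, and indented under it one key for each argument. step_arm: Moves the arm, as the interface text tells. Its arguments: {"type":"object","properties":{"commands":{"type":"array"},"grip_force":{"type":"number"}},"required":["commands"]}

```bash
mkdir -p pics; python3 - <<'E'
from cell import *
import cv2
for n in ("scene","side","wrist"):
    m=camera_model(n); print(n,m)
    im=read_camera(n); cv2.imwrite(f"pics/{n}0.png",im[:,:,::-1])
print(observe())
E
```

```text
scene {'vfov': 44.94742680636194, 'cx': 317.9016185825219, 'cy': 245.09039608029843, 'world_to_cam': array([[-0.59397346,  0.80447612, -0.00370187,  0.34543296],
       [-0.6155285 , -0.45149419,  0.64597032,  0.33253174],
       [ 0.51799633,  0.38596783,  0.76335355, -1.35114256],
       [ 0.        ,  0.        ,  0.        ,  1.        ]])}
side {'vfov': 42.3366920102993, 'cx': 320.489969482933, 'cy': 234.89391754375913, 'world_to_cam': array([[-0.87038737, -0.49213659,  0.01507973,  0.5184991 ],
       [ 0.30895118, -0.52204797,  0.79499376, -0.20703939],
       [-0.38337318,  0.69661143,  0.60643014, -1.01632726],
       [ 0.        ,  0.        ,  0.        ,  1.        ]])}
wrist {'vfov': 63.77414773778823, 'cx': 322.3387429514074, 'cy': 238.49225418327552, 'world_to_cam': array([[ 9.99998071e-01, -2.64533252e-04, -1.94621922e-03,
        -5.23139795e-01],
       [-2.25113674e-04,  9.68922482e-01, -2.47364454e-01,
         3.05356142e-02],
       [ 1.95117168e-03,  2.47364415e-01,  9.68920554e-01,
        -3.90365155e-01],
       [ 0.00000000e+00,  0.00000000e+00,  0.00000000e+00,
         1.00000000e+00]])}
{'time': 0.15, 'qpos': array([-1.46010774e-01,  3.42575315e-01,  1.52475349e+00, -8.03647866e-06,
        1.27537094e+00, -1.45980760e-01]), 'qvel': array([ 0.00023036, -0.00214515, -0.00352876,  0.00163956, -0.00103369,
        0.00076525]), 'joint_efforts': array([ 7.52666965e-04, -4.31470585e+01, -2.44352603e+01,  7.18239485e-02,
        5.38185902e-02, -1.32920518e-04]), 'tool_pos': array([5.24723793e-01, 5.47486262e-05, 2.26213439e-01]), 'tool_rot': array([-3.14049622e+00, -1.53435965e-04,  1.57076857e+00]), 'contact_force': array([-0.82905373,  1.07594797, -0.98199251]), 'torque': array([-0.00547155, -0.01769594,  0.02150893]), 'grip_force': 0.0, 'opening': 0.09187204280418906}
```

View pics/scene0.png

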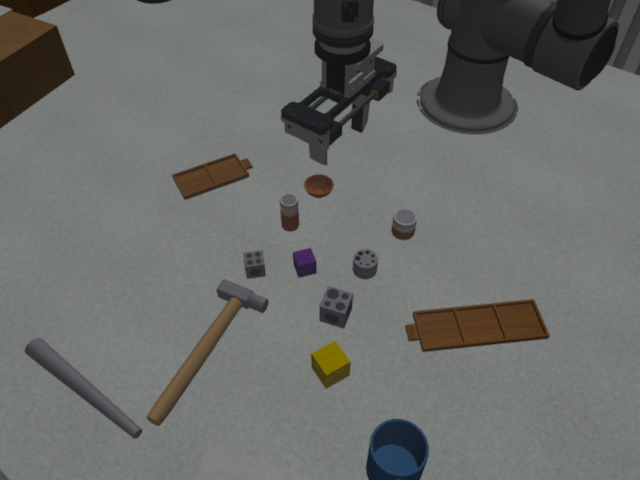

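View pics/side0.png

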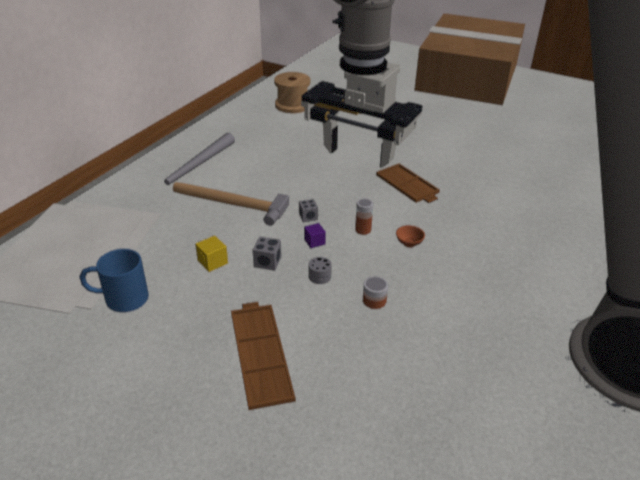

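View pics/wrist0.png

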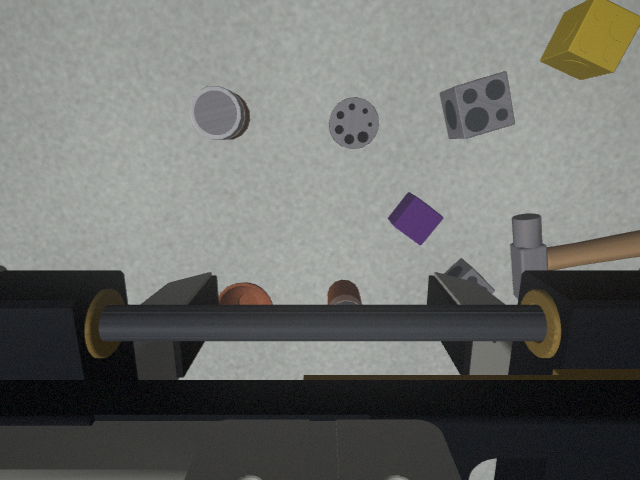

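The scene and side pictures show these candidates:
- **Big block:** the grey cube at scene (337,307), side (266,253) is bare steel with unequal dimples. The yellow one at scene (331,364) is the look-alike.
- **Small block:** the grey cube at scene (254,264), side (309,211) has four equal dimples. The purple one at scene (305,262) is the look-alike.
- **Jars and cutter:** the tall jar is at scene (289,212), the low jar at (403,223) and the cutter at (365,263).
- **Trays:** the long tray is at (480,325) with its tab on the left. The short tray is at (211,176) with its tab on the right.

I'll confirm these in enlarged crops.

```bash
python3 - <<'E'
import cv2
a=cv2.imread("pics/scene0.png")[145:395,165:560]; cv2.imwrite("pics/sc_crop.png",cv2.resize(a,None,fx=2,fy=2,interpolation=cv2.INTER_CUBIC))
a=cv2.imread("pics/side0.png")[155:415,190:450]; cv2.imwrite("pics/si_crop.png",cv2.resize(a,None,fx=2.3,fy=2.3,interpolation=cv2.INTER_CUBIC))
E
```

```text
(no output)
```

View pics/sc_crop.png

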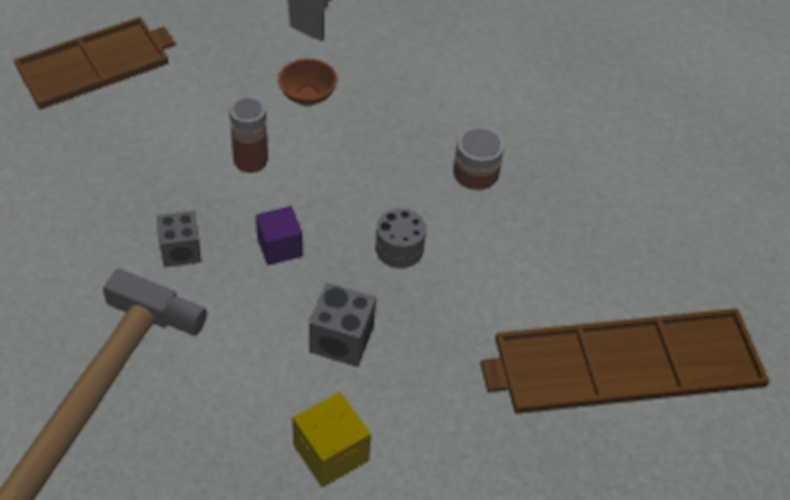

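View pics/si_crop.png

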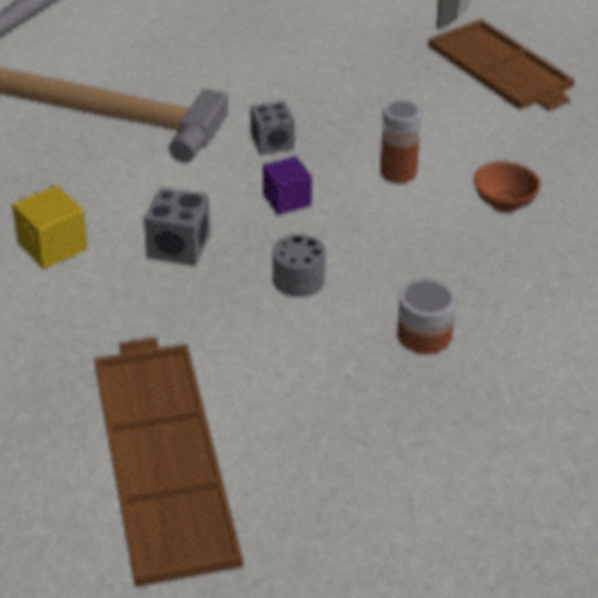

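The crops confirm it. The big block is grey with unequal dimples at crop (343,322), and the small block is grey with four equal dimples at crop (180,237). The tabs are at crop (495,374) for the long tray and (160,39) for the short tray. Next I'll triangulate.

```bash
cat > geo.py <<'E'
import numpy as np, cv2
from cell import *
def K(m):
    f=240/np.tan(np.radians(m["vfov"])/2); return np.array([[f,0,m["cx"]],[0,f,m["cy"]],[0,0,1]])
F=np.diag([1,-1,-1])
def P(m): return K(m)@F@m["world_to_cam"][:3]
def tri(m1,p1,m2,p2):
    P1,P2=P(m1),P(m2)
    X=cv2.triangulatePoints(P1,P2,np.array(p1,float).reshape(2,1),np.array(p2,float).reshape(2,1)).ravel(); X=X/X[3]
    def e(p,Q):
        q=Q@X; return round(float(np.hypot(*(q[:2]/q[2]-p))),1)
    return X[:3],e(p1,P1),e(p2,P2)
def ray(m,p,z):
    H=P(m); A=np.c_[H[:,0],H[:,1],H[:,2]*z+H[:,3]]
    q=np.linalg.solve(A,[p[0],p[1],1]); return q[:2]/q[2]
E
python3 - <<'E'
from geo import *
ms,md=camera_model("scene"),camera_model("side")
D=dict(big=((344,309),(178,205)),small=((179,228),(271,113)),tall=((248,109),(402,110)),low=((480,145),(429,296)),cut=((402,228),(300,249)),dish=((308,79),(507,184)),purple=((278,221),(287,171)),
L1=((516,409),(95,360)),L2=((497,335),(187,347)),L3=((739,311),(242,564)),L4=((767,382),(136,582)),
S1=((167,61),(521,106)),S2=((142,20),(574,81)),S3=((17,64),(481,21)),S4=((41,104),(430,43)))
R={}
for k,(a,b) in D.items():
    a=(165+a[0]/2,145+a[1]/2); b=(190+b[0]/2.3,155+b[1]/2.3)
    X,e1,e2=tri(ms,a,md,b); R[k]=X; print(k,np.round(X*1000,1),e1,e2)
for t in "LS":
    c=[R[t+str(i)] for i in (1,2,3,4)]
    ctr=sum(c)/4; d=(c[2]+c[3]-c[0]-c[1])[:2]; print(t,np.round(ctr*1000,1),"len",np.linalg.norm(d)/2*1000,"wid",np.linalg.norm((c[1]+c[2]-c[0]-c[3])[:2])/2*1000,"ang",np.degrees(np.arctan2(d[1],d[0])))
E
```

```text
big [658.8  95.3  44.4] 0.5 0.4
small [668.2 -72.8  34.1] 0.1 0.1
tall [546.  -91.   69.6] 0.0 0.0
low [433.5  88.4  40.3] 0.8 0.7
cut [551.4  81.3  32.1] 0.8 0.7
dish [444.4 -98.2  23.5] 0.3 0.3
purple [612.1  -6.7  33.4] 0.9 0.7
L1 [635.4 247.1   7.1] 0.1 0.1
L2 [583.3 199.3   6.5] 0.1 0.1
L3 [440.7 351.9   6. ] 0.0 0.0
L4 [492.9 398.1   5.4] 0.1 0.1
S1 [ 490.1 -244.6    3. ] 0.3 0.2
S2 [ 460.  -305.3    6.9] 0.7 0.6
S3 [ 585.4 -364.     6.3] 0.9 0.7
S4 [ 613.4 -301.3    5.6] 0.2 0.1
L [538.1 299.1   6.3] len 208.22382806322244 wid 70.20945671065579 ang 133.19115007978073
S [ 537.2 -303.8    5.5] len 137.07083657142064 wid 68.13862900266041 ang -24.886805020471275
```

```bash
python3 - <<'E'
from geo import *
ms,md,mw=camera_model("scene"),camera_model("side"),camera_model("wrist")
S=lambda p:(165+p[0]/2,145+p[1]/2)
T=lambda p:(190+p[0]/2.3,155+p[1]/2.3)
def yaw(m,pts,z,n):
    q=np.array([ray(m,p,z) for p in pts],np.float32)*1000
    e=[np.degrees(np.arctan2(*(q[(i+1)%4]-q[i])[::-1]))%90 for i in range(4)]
    print(n,q.mean(0).round(1),"edges",np.round(e,1),"len",[round(float(np.linalg.norm(q[(i+1)%4]-q[i])),1) for i in range(4)])
yaw(ms,[S(p) for p in [(327,286),(377,293),(364,333),(312,326)]],.044,"big sc")
yaw(md,[T(p) for p in [(160,188),(209,196),(198,222),(147,217)]],.044,"big si")
yaw(mw,[(463,87),(506,71),(515,124),(468,138)],.044,"big wr")
yaw(ms,[S(p) for p in [(160,215),(196,213),(198,240),(161,243)]],.034,"small sc")
yaw(md,[T(p) for p in [(252,106),(281,101),(292,119),(259,125)]],.034,"small si")
for n,p in dict(cut=(354,123),low=(218,113)).items(): print(n,ray(mw,p,.032 if n=="cut" else .042)*1000)
for p in [(110,285),(120,270),(175,292),(205,310),(150,312)]: print("hammer",ray(ms,S(p),.02)*1000)
print("yellow",ray(ms,S((332,425)),.044)*1000)
im=read_camera("wrist"); 
E
```

```text
big sc [658.8  96.7] edges [26.5 19.5 27.1 18.9] len [41.4, 40.8, 41.9, 41.4]
big si [658.3  94.5] edges [15.8 17.8 21.7 18.5] len [42.8, 35.4, 42.3, 39.8]
big wr [662.1  94.8] edges [19.8 16.7 16.5 11. ] len [36.3, 43.6, 40.4, 41.6]
small sc [668.2 -73. ] edges [40.4 43.2 42.2 42.6] len [31.5, 30.4, 31.7, 31.4]
small si [668.6 -73.7] edges [47.8 49.1 48.3 42.7] len [28.0, 30.7, 31.4, 31.1]
cut [551.09390432  81.26341327]
low [434.94275476  89.01715449]
hammer [742.53598328 -87.68988928]
hammer [725.71040479 -91.59446812]
hammer [715.41474114 -38.42303264]
hammer [714.63201277  -6.20192426]
hammer [743.33235285 -41.86855712]
yellow [750.81378027 149.60736249]
```

Everything is measured, and the heights match the text. I'll start with the big block (yaw about 19°): hover first.

Call:
step_arm:
  commands:
    - [0.62, 13.4, 9.5, -10.7, 0, 0, 0.33]
    - [0.62, 13.4, 9.5, -10.7, 0, 0, 0.33]
    - [0.62, 13.4, 9.5, -10.7, 0, 0, 0.33]
    - [0.62, 13.4, 9.5, -10.7, 0, 0, 0.33]
    - [0.62, 13.4, 9.5, -10.7, 0, 0, 0.33]
  grip_force: 40

```text
time: 0.62
tool_pos: [0.6599, 0.0968, 0.1168]
tool_rot: [-3.14, -0.001, 1.902]
contact_force: [0.1, -0.3, 1.1]
opening: 0.0631
grip_force: 0.0
```

Call:
step_arm:
  commands:
    - [0.62, 0, 0, -3, 0, 0, 0]
    - [0.62, 0, 0, -6, 0, 0, 0]
    - [0.62, 0, 0, -9, 0, 0, 0]
    - [0.62, 0, 0, -10.5, 0, 0, 0]
    - [0.62, 0, 0, -10.5, 0, 0, 0]

```text
time: 1.03
tool_pos: [0.6558, 0.095, 0.0097]
tool_rot: [-3.133, -0.003, 1.901]
contact_force: [-0.1, -0.2, 0.3]
opening: 0.0567
grip_force: 0.0
```

Call:
step_arm:
  commands:
    - [0.3, 0, 0, 0, 0, 0, 0]
    - [0.3, 0, 0, 0, 0, 0, 0]
    - [0.3, 0, 0, 0, 0, 0, 0]
    - [0.3, 0, 0, 0, 0, 0, 0]
    - [0.3, 0, 0, 0, 0, 0, 0]

```text
time: 1.45
tool_pos: [0.6602, 0.095, 0.0166]
tool_rot: [3.138, 0.001, 1.901]
contact_force: [-0.1, -0.7, 4.1]
opening: 0.0438
grip_force: 39.5
```

Call:
step_arm:
  commands:
    - [0.3, 0, 0, 1, 0, 0, 0]
    - [0.3, 0, 0, 3, 0, 0, 0]
    - [0.3, 0, 0, 5.5, 0, 0, 0]
    - [0.3, 0, 0, 7.5, 0, 0, 0]
    - [0.3, 0, 0, 7.5, 0, 0, 0]

```text
time: 1.87
tool_pos: [0.6611, 0.0952, 0.0946]
tool_rot: [3.135, 0.002, 1.901]
contact_force: [1.3, 0.1, -5.1]
opening: 0.0439
grip_force: 39.5
```

Call:
step_arm:
  commands:
    - [0.3, -1.5, 3, 0, 0, 0, 0.1]
    - [0.3, -3.5, 7, 0, 0, 0, 0.2]
    - [0.3, -5.5, 11, 0, 0, 0, 0.3]
    - [0.3, -7, 14.4, 0, 0, 0, 0.4]
    - [0.3, -7.4, 15.4, 0, 0, 0, 0.42]

```text
time: 2.28
tool_pos: [0.5805, 0.2541, 0.088]
tool_rot: [-3.139, -0.005, 2.329]
contact_force: [0.4, 0.1, -5.8]
opening: 0.0441
grip_force: 39.5
```

Call:
step_arm:
  commands:
    - [0.3, 0, 0, 0, 0, 0, 0]
    - [0.3, 0, 0, 0, 0, 0, 0]
    - [0.3, 0, 0, -2, 0, 0, 0]
    - [0.3, 0, 0, -4, 0, 0, 0]
    - [0.3, 0, 0, -5, 0, 0, 0]

```text
time: 2.7
tool_pos: [0.5841, 0.2469, 0.0368]
tool_rot: [-3.138, -0.002, 2.318]
contact_force: [-0.8, -1.1, -6.2]
opening: 0.0441
grip_force: 39.5
```

Call:
step_arm:
  commands:
    - [0.3, 0, 0, 0, 0, 0, 0]
    - [0.3, 0, 0, 0, 0, 0, 0]
    - [0.3, 0, 0, 0, 0, 0, 0]
    - [0.3, 0, 0, 0, 0, 0, 0]
    - [0.3, 0, 0, 0, 0, 0, 0]

```text
time: 3.12
tool_pos: [0.5858, 0.2491, 0.0409]
tool_rot: [3.14, 0.001, 2.321]
contact_force: [-1.1, -0.4, -6.6]
opening: 0.0439
grip_force: 39.5
```

Call:
step_arm:
  commands:
    - [0.3, 0, 0, -0.7, 0, 0, 0]
    - [0.3, 0, 0, -1.3, 0, 0, 0]
    - [0.3, 0, 0, -1.7, 0, 0, 0]
    - [0.3, 0, 0, -2.0, 0, 0, 0]
    - [0.3, 0, 0, -2.15, 0, 0, 0]

```text
time: 3.53
tool_pos: [0.5844, 0.2488, 0.0195]
tool_rot: [-3.14, -0.0, 2.321]
contact_force: [-10.7, -3.8, 18.4]
opening: 0.0437
grip_force: 39.6
```

Call:
step_arm:
  commands:
    - [0.3, 0, 0, 0, 0, 0, 0]
    - [0.3, 0, 0, 0, 0, 0, 0]
    - [0.3, 0, 0, 0, 0, 0, 0]
    - [0.3, 0, 0, 0, 0, 0, 0]
    - [0.3, 0, 0, 0, 0, 0, 0]

```text
time: 3.95
tool_pos: [0.5844, 0.2488, 0.0195]
tool_rot: [-3.141, -0.0, 2.321]
contact_force: [-5.9, -2.9, 7.3]
opening: 0.0442
grip_force: 39.6
```

Call:
step_arm:
  commands:
    - [0.6, 0, 0, 0, 0, 0, 0]
    - [0.6, 0, 0, 0, 0, 0, 0]
    - [0.6, 0, 0, 0, 0, 0, 0]
    - [0.6, 0, 0, 1, 0, 0, 0]
    - [0.6, 0, 0, 3, 0, 0, 0]

```text
time: 4.37
tool_pos: [0.5837, 0.2486, 0.0467]
tool_rot: [-3.138, -0.002, 2.321]
contact_force: [0.4, -0.6, -0.5]
opening: 0.0547
grip_force: 0.0
```

Call:
step_arm:
  commands:
    - [0.6, 0, 0, 3, 0, 0, 0]
    - [0.6, 0, 0, 6.5, 0, 0, 0]
    - [0.6, 0, 0, 8.15, 0, 0, 0]
    - [0.6, 0, 0, 8.15, 0, 0, 0]
    - [0.6, 0, 0, 8.15, 0, 0, 0]

```text
time: 4.78
tool_pos: [0.5858, 0.2493, 0.1315]
tool_rot: [3.138, 0.002, 2.321]
contact_force: [-0.2, -0.9, -0.5]
opening: 0.0549
grip_force: 0.0
```

```bash
python3 - <<'E'
from cell import *
import cv2
o=observe();print(o["tool_pos"],o["tool_rot"])
a=read_camera("scene")[145:395,165:560,::-1]; cv2.imwrite("pics/sc1.png",cv2.resize(a,None,fx=2,fy=2,interpolation=cv2.INTER_CUBIC))
E
```

```text
[0.58578651 0.24927122 0.13153278] [3.13842221e+00 1.54439645e-03 2.32082816e+00]
```

View pics/sc1.png

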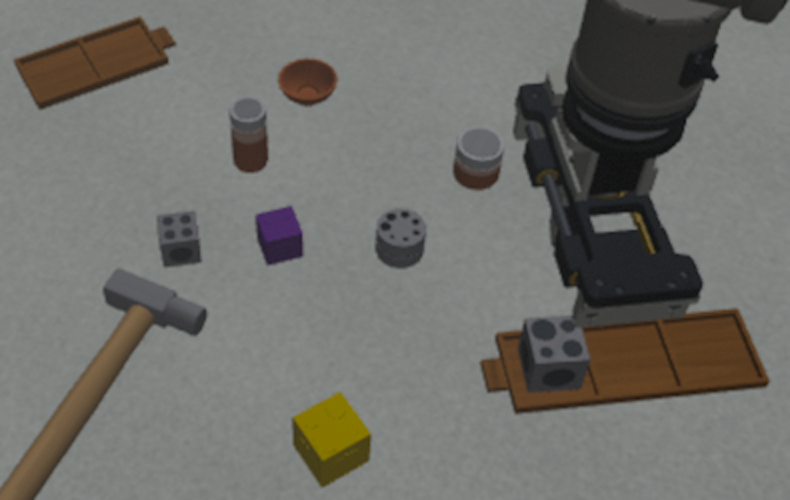

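The big block stands flat in the tab compartment, at crop (553,355). Next is the cutter.

Call:
step_arm:
  commands:
    - [0.62, -1, -4, 0, 0, 0, 0]
    - [0.62, -2, -8, -1, 0, 0, 0]
    - [0.62, -2.8, -12, -2, 0, 0, 0]
    - [0.62, -3.2, -15, -4, 0, 0, 0]
    - [0.62, -3.4, -16.8, -6, 0, 0, 0]

```text
time: 5.25
tool_pos: [0.5495, 0.078, 0.0683]
tool_rot: [-3.14, -0.001, 2.319]
contact_force: [-0.2, 0.2, -0.3]
opening: 0.0568
grip_force: 0.0
```

Call:
step_arm:
  commands:
    - [0.62, 0, 0, 0, 0, 0, 0]
    - [0.62, 0, 0, -2, 0, 0, 0]
    - [0.62, 0, 0, -4, 0, 0, 0]
    - [0.62, 0, 0, -5.8, 0, 0, 0]
    - [0.62, 0, 0, -5.8, 0, 0, 0]

```text
time: 5.67
tool_pos: [0.5483, 0.0817, 0.0081]
tool_rot: [-3.136, -0.005, 2.321]
contact_force: [-0.9, -0.5, -0.5]
opening: 0.0568
grip_force: 0.0
```

Call:
step_arm:
  commands:
    - [0.62, 0, 0, 0, 0, 0, 0]
    - [0.3, 0, 0, 0, 0, 0, 0]
    - [0.3, 0, 0, 0, 0, 0, 0]
    - [0.3, 0, 0, 0, 0, 0, 0]
    - [0.3, 0, 0, 0, 0, 0, 0]

```text
time: 6.08
tool_pos: [0.5518, 0.0813, 0.0129]
tool_rot: [3.14, 0.001, 2.321]
contact_force: [1.1, 2.1, 4.3]
opening: 0.0429
grip_force: 40.0
```

Call:
step_arm:
  commands:
    - [0.3, 0, 0, 1, 0, 0, 0]
    - [0.3, 0, 0, 3, 0, 0, 0]
    - [0.3, 0, 0, 5.5, 0, 0, 0]
    - [0.3, 0, 0, 7.8, 0, 0, 0]
    - [0.3, 0, 0, 7.8, 0, 0, 0]

```text
time: 6.5
tool_pos: [0.5535, 0.081, 0.0946]
tool_rot: [3.136, 0.005, 2.321]
contact_force: [1.0, -0.6, -2.1]
opening: 0.043
grip_force: 40.0
```

Call:
step_arm:
  commands:
    - [0.3, -0.6, 3, 0, 0, 0, 0]
    - [0.3, -1.5, 7, 0, 0, 0, 0]
    - [0.3, -2.4, 11, 0, 0, 0, 0]
    - [0.3, -3.3, 15, 0, 0, 0, 0]
    - [0.3, -4.2, 19, 0, 0, 0, 0]

```text
time: 6.92
tool_pos: [0.5077, 0.2723, 0.089]
tool_rot: [-3.14, -0.001, 2.32]
contact_force: [0.1, 0.6, -3.8]
opening: 0.043
grip_force: 40.0
```

Call:
step_arm:
  commands:
    - [0.3, -0.8, 4, 0, 0, 0, 0]
    - [0.3, -1.5, 7, 0, 0, 0, 0]
    - [0.3, -1.7, 7.8, 0, 0, 0, 0]
    - [0.3, -1.7, 7.8, -1, 0, 0, 0]
    - [0.3, -1.7, 7.8, -3, 0, 0, 0]

```text
time: 7.33
tool_pos: [0.4929, 0.3494, 0.0605]
tool_rot: [3.138, 0.002, 2.322]
contact_force: [0.5, 0.1, -2.9]
opening: 0.0429
grip_force: 40.0
```

Call:
step_arm:
  commands:
    - [0.3, 0, 0, -1.5, 0, 0, 0]
    - [0.3, 0, 0, -2, 0, 0, 0]
    - [0.3, 0, 0, -2, 0, 0, 0]
    - [0.3, 0, 0, -2, 0, 0, 0]
    - [0.3, 0, 0, -2, 0, 0, 0]

```text
time: 7.75
tool_pos: [0.4929, 0.3486, 0.0405]
tool_rot: [3.14, 0.0, 2.32]
contact_force: [0.6, 0.4, -3.7]
opening: 0.0431
grip_force: 40.0
```

Call:
step_arm:
  commands:
    - [0.3, 0, 0, -0.8, 0, 0, 0]
    - [0.3, 0, 0, -1.5, 0, 0, 0]
    - [0.3, 0, 0, -2.0, 0, 0, 0]
    - [0.3, 0, 0, -2.3, 0, 0, 0]
    - [0.3, 0, 0, -2.45, 0, 0, 0]

```text
time: 8.17
tool_pos: [0.4915, 0.3488, 0.0158]
tool_rot: [-3.14, -0.0, 2.321]
contact_force: [-7.2, -4.6, 18.1]
opening: 0.043
grip_force: 40.0
```

Call:
step_arm:
  commands:
    - [0.3, 0, 0, 0, 0, 0, 0]
    - [0.3, 0, 0, 0, 0, 0, 0]
    - [0.3, 0, 0, -0.05, 0, 0, 0]
    - [0.3, 0, 0, -0.05, 0, 0, 0]
    - [0.3, 0, 0, -0.05, 0, 0, 0]

```text
time: 8.58
tool_pos: [0.4915, 0.3488, 0.0159]
tool_rot: [-3.141, 0.0, 2.321]
contact_force: [-5.1, -3.5, 8.9]
opening: 0.0431
grip_force: 40.0
```

Call:
step_arm:
  commands:
    - [0.62, 0, 0, 0, 0, 0, 0]
    - [0.62, 0, 0, 0, 0, 0, 0]
    - [0.62, 0, 0, 0, 0, 0, 0]
    - [0.62, 0, 0, 1, 0, 0, 0]
    - [0.62, 0, 0, 3.5, 0, 0, 0]

```text
time: 9.0
tool_pos: [0.4902, 0.348, 0.0474]
tool_rot: [-3.135, -0.002, 2.321]
contact_force: [-0.5, -1.2, -0.4]
opening: 0.0567
grip_force: 0.0
```

Call:
step_arm:
  commands:
    - [0.62, 0, 0, 3.5, 0, 0, 0]
    - [0.62, 0, 0, 6.5, 0, 0, 0]
    - [0.62, -0.6, -3, 7, 0, 0, 0]
    - [0.62, -1.4, -6.5, 7, 0, 0, 0]
    - [0.62, -2.3, -10, 7, 0, 0, 0]

```text
time: 9.42
tool_pos: [0.4693, 0.2486, 0.1212]
tool_rot: [3.139, 0.001, 2.323]
contact_force: [-0.1, -0.4, 0.1]
opening: 0.0569
grip_force: 0.0
```

Call:
step_arm:
  commands:
    - [0.62, -0.8, -4, 0, 0, 0, 0]
    - [0.62, -1.6, -8, 0, 0, 0, 0]
    - [0.62, -2.5, -12, 0, 0, 0, 0]
    - [0.62, -3.2, -15, -1, 0, 0, 0]
    - [0.62, -3.5, -16, -3, 0, 0, 0]
  grip_force: 20

```text
time: 9.83
tool_pos: [0.4349, 0.0859, 0.0919]
tool_rot: [3.138, 0.004, 2.318]
contact_force: [0.8, 0.3, -0.2]
opening: 0.0571
grip_force: 0.0
```

Call:
step_arm:
  commands:
    - [0.62, 0, 0, 0, 0, 0, 0]
    - [0.62, 0, 0, -2, 0, 0, 0]
    - [0.62, 0, 0, -4, 0, 0, 0]
    - [0.62, 0, 0, -5.7, 0, 0, 0]
    - [0.62, 0, 0, -5.7, 0, 0, 0]

```text
time: 10.25
tool_pos: [0.4331, 0.0898, 0.0313]
tool_rot: [-3.139, -0.003, 2.321]
contact_force: [-0.3, 0.1, -0.1]
opening: 0.057
grip_force: 0.0
```

Call:
step_arm:
  commands:
    - [0.62, 0, 0, -1, 0, 0, 0]
    - [0.62, 0, 0, -1.8, 0, 0, 0]
    - [0.62, 0, 0, -1.8, 0, 0, 0]
    - [0.62, 0, 0, -1.8, 0, 0, 0]
    - [0.62, 0, 0, -1.8, 0, 0, 0]

```text
time: 10.67
tool_pos: [0.4346, 0.0893, 0.0155]
tool_rot: [3.141, 0.001, 2.321]
contact_force: [-0.2, -0.1, 0.2]
opening: 0.0568
grip_force: 0.0
```

Call:
step_arm:
  commands:
    - [0.3, 0, 0, 0, 0, 0, 0]
    - [0.3, 0, 0, 0, 0, 0, 0]
    - [0.3, 0, 0, 0, 0, 0, 0]
    - [0.3, 0, 0, 0, 0, 0, 0]
    - [0.3, 0, 0, 0, 0, 0, 0]

```text
time: 11.08
tool_pos: [0.4343, 0.089, 0.0152]
tool_rot: [3.141, 0.0, 2.321]
contact_force: [-0.9, 0.3, 6.7]
opening: 0.0434
grip_force: 20.0
```

Call:
step_arm:
  commands:
    - [0.3, 0, 0, 1, 0, 0, 0]
    - [0.3, 0, 0, 3, 0, 0, 0]
    - [0.3, 0, 0, 6, 0, 0, 0]
    - [0.3, 0, 0, 8.5, 0, 0, 0]
    - [0.3, 0, 0, 8.5, 0, 0, 0]

```text
time: 11.5
tool_pos: [0.4365, 0.0891, 0.1036]
tool_rot: [3.136, 0.005, 2.321]
contact_force: [1.5, -0.5, 0.0]
opening: 0.0436
grip_force: 20.0
```

Call:
step_arm:
  commands:
    - [0.3, 1.2, 2.5, 0, 0, 0, 0]
    - [0.3, 3, 6, 0, 0, 0, 0]
    - [0.3, 4.8, 9.6, 0, 0, 0, 0]
    - [0.3, 6.5, 13.2, 0, 0, 0, 0]
    - [0.3, 8.3, 16.8, 0, 0, 0, 0]

```text
time: 11.92
tool_pos: [0.517, 0.2586, 0.0987]
tool_rot: [-3.14, -0.001, 2.321]
contact_force: [0.5, -1.3, -0.5]
opening: 0.0438
grip_force: 20.0
```

Call:
step_arm:
  commands:
    - [0.3, 1.4, 3, 0, 0, 0, 0]
    - [0.3, 2.1, 4.2, 0, 0, 0, 0]
    - [0.3, 2.1, 4.2, 0, 0, 0, 0]
    - [0.3, 2.1, 4.2, 0, 0, 0, 0]
    - [0.3, 2.1, 4.2, -2, 0, 0, 0]

```text
time: 12.33
tool_pos: [0.5394, 0.299, 0.0822]
tool_rot: [3.137, 0.002, 2.321]
contact_force: [0.9, 0.3, -0.0]
opening: 0.0436
grip_force: 20.0
```

Call:
step_arm:
  commands:
    - [0.3, 0, 0, -2, 0, 0, 0]
    - [0.3, 0, 0, -4, 0, 0, 0]
    - [0.3, 0, 0, -4, 0, 0, 0]
    - [0.3, 0, 0, -4, 0, 0, 0]
    - [0.3, 0, 0, -4, 0, 0, 0]

```text
time: 12.75
tool_pos: [0.5384, 0.2984, 0.0407]
tool_rot: [3.141, 0.0, 2.32]
contact_force: [0.4, -0.1, -0.5]
opening: 0.0433
grip_force: 20.0
```

Call:
step_arm:
  commands:
    - [0.3, 0, 0, -0.8, 0, 0, 0]
    - [0.3, 0, 0, -1.4, 0, 0, 0]
    - [0.3, 0, 0, -1.8, 0, 0, 0]
    - [0.3, 0, 0, -2.1, 0, 0, 0]
    - [0.3, 0, 0, -2.25, 0, 0, 0]

```text
time: 13.17
tool_pos: [0.5378, 0.2989, 0.0181]
tool_rot: [-3.141, -0.0, 2.321]
contact_force: [-6.4, -3.5, 20.6]
opening: 0.0435
grip_force: 20.0
```

Call:
step_arm:
  commands:
    - [0.3, 0, 0, 0, 0, 0, 0]
    - [0.3, 0, 0, 0, 0, 0, 0]
    - [0.3, 0, 0, 0, 0, 0, 0]

```text
time: 13.42
tool_pos: [0.5378, 0.299, 0.0182]
tool_rot: [-3.141, 0.0, 2.321]
contact_force: [-2.8, -1.3, 7.3]
opening: 0.0437
grip_force: 20.0
```

The low jar is down in the middle. I'll release it and go to the small block with the fingers turned to -45°, clear of the hammer.

Call:
step_arm:
  commands:
    - [0.62, 0, 0, 0, 0, 0, 0]
    - [0.62, 0, 0, 0, 0, 0, 0]
    - [0.62, 0, 0, 0, 0, 0, 0]
    - [0.62, 0, 0, 1, 0, 0, 0]
    - [0.62, 0, 0, 3.5, 0, 0, 0]

```text
time: 13.83
tool_pos: [0.5359, 0.2981, 0.0497]
tool_rot: [-3.135, -0.002, 2.321]
contact_force: [0.0, -0.8, -0.2]
opening: 0.0566
grip_force: 0.0
```

Call:
step_arm:
  commands:
    - [0.5, 0, 0, 3.5, 0, 0, 0]
    - [0.5, 0, 0, 6.75, 0, 0, 0]
    - [0.5, 0.7, -2, 6.75, 0, 0, -0.12]
    - [0.5, 1.6, -4.5, 6.75, 0, 0, -0.24]
    - [0.5, 2.6, -7.5, 6.75, 0, 0, -0.36]

```text
time: 14.25
tool_pos: [0.5643, 0.2245, 0.1214]
tool_rot: [3.139, 0.0, 1.957]
contact_force: [0.6, -0.4, 0.4]
opening: 0.0458
grip_force: 0.0
```

Call:
step_arm:
  commands:
    - [0.5, 1, -3, 0, 0, 0, -0.12]
    - [0.5, 2, -6, 0, 0, 0, -0.24]
    - [0.5, 3.1, -9, 0, 0, 0, -0.36]
    - [0.5, 4.2, -12, 0, 0, 0, -0.48]
    - [0.5, 5.2, -15, 0, 0, 0, -0.6]

```text
time: 14.67
tool_pos: [0.6166, 0.0725, 0.1205]
tool_rot: [3.141, -0.0, 1.355]
contact_force: [0.5, 0.3, -0.7]
opening: 0.0457
grip_force: 0.0
```

Call:
step_arm:
  commands:
    - [0.5, 1.1, -3, 0, 0, 0, -0.12]
    - [0.5, 2.2, -6.5, 0, 0, 0, -0.24]
    - [0.5, 3.4, -10, 0, 0, 0, -0.36]
    - [0.5, 4.6, -13, 0, 0, 0, -0.48]
    - [0.5, 5.2, -14.7, 0, 0, 0, -0.585]

```text
time: 15.08
tool_pos: [0.669, -0.077, 0.1204]
tool_rot: [3.14, -0.0, 0.767]
contact_force: [-0.6, -0.1, 0.1]
opening: 0.0457
grip_force: 0.0
```

```bash
python3 - <<'E'
from cell import *
import cv2
o=observe();print(o["time"],o["tool_pos"],o["tool_rot"],o["qpos"].round(2))
a=read_camera("scene")[145:395,165:560,::-1]; cv2.imwrite("pics/sc2.png",cv2.resize(a,None,fx=2,fy=2,interpolation=cv2.INTER_CUBIC))
E
```

```text
15.0833 [ 0.66903776 -0.07700303  0.12044204] [ 3.13955828e+00 -2.03866468e-04  7.67169916e-01] [-0.23  0.7   1.21 -0.    1.23  0.58]
```

View pics/sc2.png

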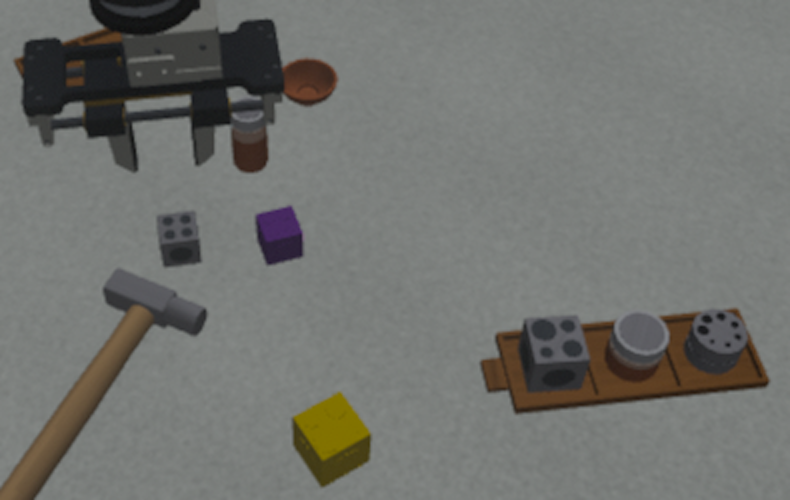

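All three things stand in the long tray: the block at crop (553,355), the low jar at (638,345) and the cutter at (716,340). The gripper is lined up above the small block at (179,237).

Call:
step_arm:
  commands:
    - [0.5, 0, 0, -2, 0, 0, 0]
    - [0.5, 0, 0, -5, 0, 0, 0]
    - [0.5, 0, 0, -8, 0, 0, 0]
    - [0.5, 0, 0, -9, 0, 0, 0]
    - [0.5, 0, 0, -9, 0, 0, 0]
  grip_force: 35

```text
time: 15.55
tool_pos: [0.666, -0.0723, 0.0269]
tool_rot: [-3.136, 0.003, 0.776]
contact_force: [1.5, -0.7, -0.1]
opening: 0.0459
grip_force: 0.0
```

Call:
step_arm:
  commands:
    - [0.5, 0, 0, 0, 0, 0, 0]
    - [0.5, 0, 0, -1, 0, 0, 0]
    - [0.5, 0, 0, -1.6, 0, 0, 0]
    - [0.5, 0, 0, -1.6, 0, 0, 0]
    - [0.5, 0, 0, -1.6, 0, 0, 0]

```text
time: 15.97
tool_pos: [0.668, -0.0729, 0.0139]
tool_rot: [3.142, -0.0, 0.776]
contact_force: [0.4, 0.4, 0.6]
opening: 0.0458
grip_force: 0.0
```

Call:
step_arm:
  commands:
    - [0.2, 0, 0, 0, 0, 0, 0]
    - [0.2, 0, 0, 0, 0, 0, 0]
    - [0.2, 0, 0, 0, 0, 0, 0]
    - [0.2, 0, 0, 0, 0, 0, 0]
    - [0.2, 0, 0, 0, 0, 0, 0]

```text
time: 16.38
tool_pos: [0.6686, -0.0733, 0.0144]
tool_rot: [3.14, -0.001, 0.776]
contact_force: [1.0, -1.1, 3.0]
opening: 0.0337
grip_force: 34.9
```

Call:
step_arm:
  commands:
    - [0.2, 0, 0, 1, 0, 0, 0]
    - [0.2, 0, 0, 3, 0, 0, 0]
    - [0.2, 0, 0, 6, 0, 0, 0]
    - [0.2, 0, 0, 9, 0, 0, 0]
    - [0.2, 0, 0, 10, 0, 0, 0]

```text
time: 16.8
tool_pos: [0.6697, -0.0731, 0.1187]
tool_rot: [3.136, -0.004, 0.776]
contact_force: [1.8, -0.1, -1.8]
opening: 0.0336
grip_force: 34.9
```

Call:
step_arm:
  commands:
    - [0.2, -0.8, -1, 0, 0, 0, -0.1]
    - [0.2, -2.2, -3, 0, 0, 0, -0.2]
    - [0.2, -3.8, -5, 0, 0, 0, -0.32]
    - [0.2, -5.4, -7.2, 0, 0, 0, -0.43]
    - [0.2, -7, -9.3, 0, 0, 0, -0.55]

```text
time: 17.22
tool_pos: [0.5965, -0.1662, 0.1127]
tool_rot: [-3.14, 0.002, 0.221]
contact_force: [0.4, -0.3, -2.3]
opening: 0.0336
grip_force: 34.9
```

Call:
step_arm:
  commands:
    - [0.2, -1.6, -2.1, 0, 0, 0, -0.12]
    - [0.2, -3.3, -4.5, 0, 0, 0, -0.24]
    - [0.2, -5, -6.8, 0, 0, 0, -0.36]
    - [0.2, -6.7, -9, 0, 0, 0, -0.48]
    - [0.2, -8.2, -11, 0, 0, 0, -0.58]

```text
time: 17.63
tool_pos: [0.5142, -0.2766, 0.1129]
tool_rot: [-3.141, 0.002, -0.361]
contact_force: [0.8, 1.1, -3.3]
opening: 0.0336
grip_force: 34.9
```

Call:
step_arm:
  commands:
    - [0.2, -1, -1.4, 0, 0, 0, -0.08]
    - [0.2, -1, -1.4, 0, 0, 0, -0.08]
    - [0.2, -1, -1.4, -2, 0, 0, -0.08]
    - [0.2, -1, -1.4, -5, 0, 0, -0.08]
    - [0.2, -1, -1.4, -7, 0, 0, -0.08]

```text
time: 18.05
tool_pos: [0.5053, -0.2888, 0.0416]
tool_rot: [-3.141, 0.002, -0.433]
contact_force: [0.6, -0.2, -3.3]
opening: 0.0337
grip_force: 34.9
```

Call:
step_arm:
  commands:
    - [0.2, 0, 0, 0, 0, 0, 0]
    - [0.2, 0, 0, 0, 0, 0, 0]
    - [0.2, 0, 0, 0, 0, 0, 0]

```text
time: 18.3
tool_pos: [0.5068, -0.29, 0.0447]
tool_rot: [3.141, -0.001, -0.433]
contact_force: [0.3, -0.6, -3.6]
opening: 0.0334
grip_force: 34.9
```

Call:
step_arm:
  commands:
    - [0.2, 0, 0, -1, 0, 0, 0]
    - [0.2, 0, 0, -1.8, 0, 0, 0]
    - [0.2, 0, 0, -2.3, 0, 0, 0]
    - [0.2, 0, 0, -2.55, 0, 0, 0]
    - [0.2, 0, 0, -2.7, 0, 0, 0]

```text
time: 18.72
tool_pos: [0.5057, -0.2897, 0.0173]
tool_rot: [-3.141, 0.001, -0.434]
contact_force: [-6.5, 4.3, 17.6]
opening: 0.034
grip_force: 34.9
```

Call:
step_arm:
  commands:
    - [0.2, 0, 0, 0, 0, 0, 0]
    - [0.2, 0, 0, 0, 0, 0, 0]
    - [0.2, 0, 0, 0, 0, 0, 0]

```text
time: 18.97
tool_pos: [0.5057, -0.2897, 0.0173]
tool_rot: [-3.142, 0.001, -0.434]
contact_force: [-3.7, 2.9, 4.9]
opening: 0.0337
grip_force: 34.9
```

Call:
step_arm:
  commands:
    - [0.5, 0, 0, 0, 0, 0, 0]
    - [0.5, 0, 0, 0, 0, 0, 0]
    - [0.5, 0, 0, 0, 0, 0, 0]
    - [0.5, 0, 0, 1, 0, 0, 0]
    - [0.5, 0, 0, 3.5, 0, 0, 0]

```text
time: 19.38
tool_pos: [0.5044, -0.2888, 0.0496]
tool_rot: [-3.14, 0.006, -0.434]
contact_force: [-0.8, 0.6, 0.1]
opening: 0.0455
grip_force: 0.0
```

Call:
step_arm:
  commands:
    - [0.5, 0, 0, 3.5, 0, 0, 0]
    - [0.5, 0, 0, 7, 0, 0, 0]
    - [0.5, 0, 0, 9.5, 0, 0, 0]
    - [0.5, 0.4, 2, 9.5, 0, 0, 0]
    - [0.5, 1.2, 6, 9.5, 0, 0, 0]
  grip_force: 20

```text
time: 19.8
tool_pos: [0.519, -0.2336, 0.1498]
tool_rot: [3.14, -0.007, -0.439]
contact_force: [-0.2, 0.2, -0.9]
opening: 0.0459
grip_force: 0.0
```

Call:
step_arm:
  commands:
    - [0.5, 0.8, 4, 0, 0, 0, 0]
    - [0.5, 1.6, 8, 0, 0, 0, 0]
    - [0.5, 2.4, 12, 0, 0, 0, 0]
    - [0.5, 2.8, 13.9, 0, 0, 0, 0]
    - [0.5, 2.8, 13.9, 0, 0, 0, 0]

```text
time: 20.22
tool_pos: [0.5467, -0.0868, 0.1476]
tool_rot: [-3.14, -0.001, -0.43]
contact_force: [-0.1, 0.4, -0.2]
opening: 0.0459
grip_force: 0.0
```

Call:
step_arm:
  commands:
    - [0.5, 0, 0, 0, 0, 0, 0]
    - [0.5, 0, 0, 0, 0, 0, 0]
    - [0.5, 0, 0, 0, 0, 0, 0]
    - [0.5, 0, 0, -2, 0, 0, 0]
    - [0.5, 0, 0, -4, 0, 0, 0]

```text
time: 20.63
tool_pos: [0.5469, -0.0928, 0.1075]
tool_rot: [-3.141, -0.004, -0.436]
contact_force: [0.6, -1.2, -1.1]
opening: 0.0459
grip_force: 0.0
```

```bash
python3 - <<'E'
from cell import *
import cv2
o=observe();print(o["time"],o["tool_pos"],o["tool_rot"],o["qpos"].round(2))
a=read_camera("side")[100:300,270:470,::-1]; b=read_camera("scene")[120:320,160:360,::-1]
cv2.imwrite("pics/m3.png",cv2.resize(cv2.hconcat([a,b]),None,fx=2,fy=2,interpolation=cv2.INTER_CUBIC))
E
```

```text
20.6333 [ 0.54685107 -0.09279486  0.10748285] [-3.14134352 -0.0036049  -0.4363618 ] [-0.31  0.51  1.61 -0.    1.02  1.7 ]
```

View pics/m3.png

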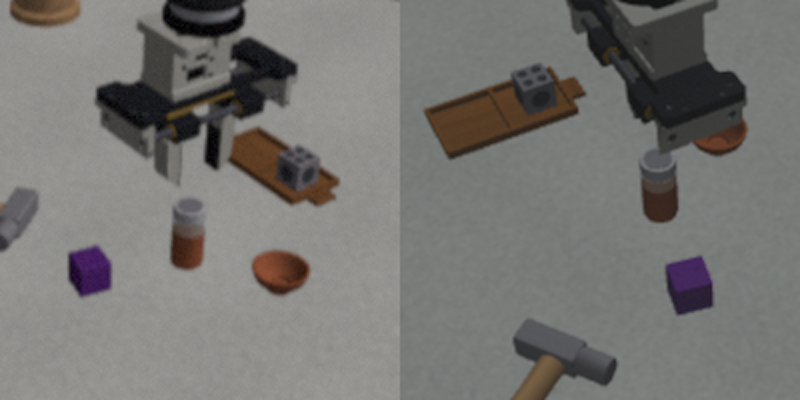

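The small block stands by the tab of the short tray, at (297,165) in the side half and (533,88) in the scene half. The gripper is above the tall jar, so I'll go down and grip it.

Call:
step_arm:
  commands:
    - [0.5, 0, 0, 0, 0, 0, 0]
    - [0.5, 0, 0, -1.5, 0, 0, 0]
    - [0.5, 0, 0, -3, 0, 0, 0]
    - [0.5, 0, 0, -4.5, 0, 0, 0]
    - [0.5, 0, 0, -6, 0, 0, 0]

```text
time: 21.15
tool_pos: [0.5471, -0.0919, 0.0478]
tool_rot: [-3.141, -0.003, -0.435]
contact_force: [0.1, -0.6, -0.2]
opening: 0.0457
grip_force: 0.0
```

Call:
step_arm:
  commands:
    - [0.5, 0, 0, -1.2, 0, 0, 0]
    - [0.5, 0, 0, -1.2, 0, 0, 0]
    - [0.5, 0, 0, -1.2, 0, 0, 0]
    - [0.5, 0, 0, -1.2, 0, 0, 0]

```text
time: 21.48
tool_pos: [0.547, -0.0915, 0.0362]
tool_rot: [-3.141, -0.002, -0.435]
contact_force: [-0.4, -0.7, -0.6]
opening: 0.0461
grip_force: 0.0
```

Call:
step_arm:
  commands:
    - [0.2, 0, 0, 0, 0, 0, 0]
    - [0.2, 0, 0, 0, 0, 0, 0]
    - [0.2, 0, 0, 0, 0, 0, 0]
    - [0.2, 0, 0, 0, 0, 0, 0]
    - [0.2, 0, 0, 0, 0, 0, 0]

```text
time: 21.9
tool_pos: [0.5466, -0.0912, 0.0356]
tool_rot: [-3.142, -0.002, -0.434]
contact_force: [-0.5, -1.5, 5.6]
opening: 0.0338
grip_force: 20.0
```

Call:
step_arm:
  commands:
    - [0.2, 0, 0, 1, 0, 0, 0]
    - [0.2, 0, 0, 3, 0, 0, 0]
    - [0.2, 0, 0, 5.5, 0, 0, 0]
    - [0.2, 0, 0, 8, 0, 0, 0]
    - [0.2, 0, 0, 9, 0, 0, 0]

```text
time: 22.32
tool_pos: [0.5474, -0.0912, 0.1283]
tool_rot: [-3.141, -0.005, -0.434]
contact_force: [0.8, -0.6, -1.0]
opening: 0.0336
grip_force: 20.0
```

Call:
step_arm:
  commands:
    - [0.2, 0.2, -2, 0, 0, 0, 0]
    - [0.2, 0.5, -5, 0, 0, 0, 0]
    - [0.2, 0.8, -8.5, 0, 0, 0, 0]
    - [0.2, 1.2, -12, 0, 0, 0, 0]
    - [0.2, 1.5, -15.5, 0, 0, 0, 0]

```text
time: 22.73
tool_pos: [0.5608, -0.2471, 0.1244]
tool_rot: [-3.141, 0.001, -0.434]
contact_force: [0.7, -0.5, -0.4]
opening: 0.0336
grip_force: 20.0
```

Call:
step_arm:
  commands:
    - [0.2, 0.3, -3.5, 0, 0, 0, 0]
    - [0.2, 0.6, -6, 0, 0, 0, 0]
    - [0.2, 0.7, -7.2, 0, 0, 0, 0]
    - [0.2, 0.7, -7.2, 0, 0, 0, 0]
    - [0.2, 0.7, -7.2, -1.5, 0, 0, 0]

```text
time: 23.15
tool_pos: [0.5691, -0.3184, 0.1118]
tool_rot: [3.141, -0.004, -0.435]
contact_force: [0.3, -0.1, 0.1]
opening: 0.0333
grip_force: 20.0
```

Call:
step_arm:
  commands:
    - [0.2, 0, 0, -2, 0, 0, 0]
    - [0.2, 0, 0, -4, 0, 0, 0]
    - [0.2, 0, 0, -5, 0, 0, 0]
    - [0.2, 0, 0, -5, 0, 0, 0]
    - [0.2, 0, 0, -5, 0, 0, 0]

```text
time: 23.57
tool_pos: [0.5681, -0.3168, 0.0597]
tool_rot: [-3.141, 0.001, -0.433]
contact_force: [0.2, -0.4, 0.7]
opening: 0.0334
grip_force: 20.0
```

Call:
step_arm:
  commands:
    - [0.2, 0, 0, 0, 0, 0, 0]
    - [0.2, 0, 0, -0.8, 0, 0, 0]
    - [0.2, 0, 0, -1.4, 0, 0, 0]
    - [0.2, 0, 0, -1.8, 0, 0, 0]
    - [0.2, 0, 0, -2.05, 0, 0, 0]

```text
time: 23.98
tool_pos: [0.5677, -0.3178, 0.0385]
tool_rot: [3.142, 0.001, -0.434]
contact_force: [-3.0, -3.1, 14.5]
opening: 0.0337
grip_force: 20.0
```

Call:
step_arm:
  commands:
    - [0.2, 0, 0, -0.1, 0, 0, 0]
    - [0.2, 0, 0, -0.15, 0, 0, 0]
    - [0.2, 0, 0, -0.15, 0, 0, 0]

```text
time: 24.23
tool_pos: [0.5678, -0.3181, 0.0385]
tool_rot: [3.141, 0.0, -0.434]
contact_force: [-2.9, 0.8, 5.4]
opening: 0.0338
grip_force: 20.0
```

Seated on the floor at the same offset as in the grasp. I'll release, rise and check.

Call:
step_arm:
  commands:
    - [0.5, 0, 0, 0, 0, 0, 0]
    - [0.5, 0, 0, 0, 0, 0, 0]
    - [0.5, 0, 0, 0, 0, 0, 0]
    - [0.5, 0, 0, 1, 0, 0, 0]
    - [0.5, 0, 0, 3, 0, 0, 0]

```text
time: 24.65
tool_pos: [0.5666, -0.317, 0.0658]
tool_rot: [-3.141, 0.005, -0.434]
contact_force: [-0.3, 0.3, -0.2]
opening: 0.0462
grip_force: 0.0
```

Call:
step_arm:
  commands:
    - [0.5, 0, 0, 3, 0, 0, 0]
    - [0.5, 0, 0, 6, 0, 0, 0]
    - [0.5, 0, 0, 9, 0, 0, 0]
    - [0.5, -1, 3, 10, 0, 0, 0]
    - [0.5, -2, 6, 10, 0, 0, 0]

```text
time: 25.07
tool_pos: [0.5495, -0.2595, 0.172]
tool_rot: [3.14, -0.008, -0.436]
contact_force: [0.2, 0.1, -0.4]
opening: 0.0461
grip_force: 0.0
```

Call:
step_arm:
  commands:
    - [0.5, -1, 4, 0, 0, 0, 0]
    - [0.5, -2, 8, 0, 0, 0, 0]
    - [0.5, -2, 12, 0, 0, 0, 0]
    - [0.5, -2, 12, 0, 0, 0, 0]
    - [0.5, -2, 12, 0, 0, 0, 0]

```text
time: 25.48
tool_pos: [0.5283, -0.1363, 0.1689]
tool_rot: [3.141, -0.001, -0.431]
contact_force: [0.1, -0.5, -0.0]
opening: 0.0458
grip_force: 0.0
```

```bash
python3 - <<'E'
from cell import *
import cv2
a=read_camera("scene")[130:380,160:560,::-1]; cv2.imwrite("pics/sc4.png",cv2.resize(a,None,fx=2,fy=2,interpolation=cv2.INTER_CUBIC))
a=read_camera("side")[130:420,220:450,::-1]; cv2.imwrite("pics/si4.png",cv2.resize(a,None,fx=2,fy=2,interpolation=cv2.INTER_CUBIC))
E
```

```text
(no output)
```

View pics/sc4.png

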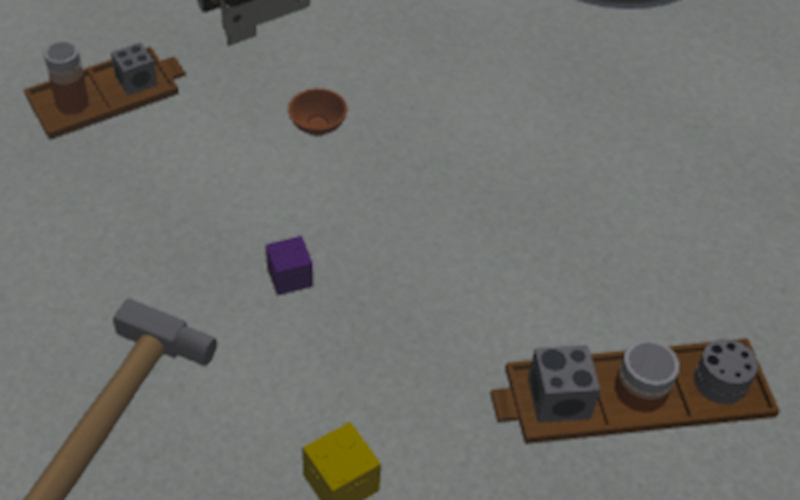

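View pics/si4.png

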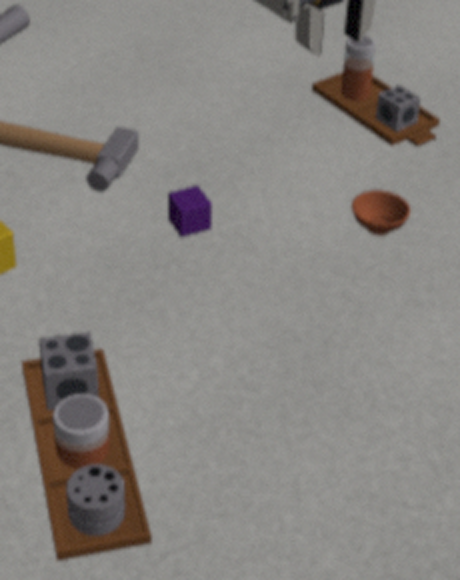

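Both views show all five things upright in their compartments. In the scene crop the big block is at (565,382), the low jar at (648,375), the cutter at (727,370), the small block at (134,68) and the tall jar at (68,78). The dish at (318,110) is where it was.

```bash
python3 -c "
from cell import *
print(hand_in())"
```

```text
the job is handed in; nothing more can be done
None
```

Both job trays are made up and handed in at about 25 s: all five things stand upright in their named compartments and the dish has not moved, as the last two camera views show; the hand-in returned no verdict.

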